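Clear the watch bench: tools to their bays, movement under glass

ROBOT

A 6-joint arm with a two-finger parallel gripper is mounted at the origin on a cart in front of the work surface, level with it; the furniture and walls round the work are solid. World frame = base frame: x ahead of the robot, y to its left, z up, the work surface at z = 0. Lengths are in mm, angles in degrees, forces in N, time in s.
With the tool pointing down it reaches from about 300 to 850 mm from the base axis. Payload 4.2 kg.
Tool frame: the origin (TCP) lies between the finger pads; the fingertips stand ahead of it and the grasp point (between the pads) lies 3 mm ahead of it (nose_length is the z of the fingertips in the tool frame, in mm); z points along the fingers, y is the line along which they close (so a half turn about z gives the same grasp; the last joint's range is limited). The gripper opens to 91 mm and grips with 3 to 60 N. Pads are 32 mm wide; open, the fingers measure 118 mm over their backs; the gripper's body (76 mm by 178 mm) begins 60 mm behind the grasp point.
Start: joints at [-77.063, 18.312, 89.639, -0, 72.044, -1.146], TCP at [139.918, -557.731, 235.976] pointing down, gripper open.
Joint ranges: [-177.97, 177.97], [-48.28, 115.42], [12.27, 149.76], [-77.06, 257.06], [2.81, 150.46], [-146.56, 146.56]. Speed limits (degrees/s): [147.25, 147.25, 180, 180, 180, 180].

INTERFACE

Orientations are given as [roll, pitch, yaw] about the fixed x, y, z axes, in that order (R = Rz(yaw) Ry(pitch) Rx(roll)).
In Python, from workcell import state, grab_frame, camera_params, job_done, nose_length gives the robot as it stands.
- The arm moves only by the tool step_arm, never from a script. Its argument "plan" is a list that holds one entry, the list of rows, each a list of 5 numbers: the shift along the tool's x, y, z in cm, then the turn about the tool's z in rad, then the opening, from 0 (shut) to 1 (fully open). In form: [[[x, y, z, turn, gripper], ...]]. A call has 1 to 20 rows; each row is the pose to reach, as a shift and turn from the pose commanded when the call began, along the tool's axes at that moment; what a row does not reach only later rows make up. A row lasts 1/8 s, in which the tool goes at most 62.5 mm and 10.7 degrees, less where a joint would pass 70% of its speed; a pose out of reach is approached as far as the arm can. A call with a gripper value outside its range is refused whole. The fingers move at their own pace and stop on an object; "newtons" is the grip in N (left out, the last holds). Time passes only in rows, so rows that repeat a pose let the fingers close. It gives the time, the measured TCP pose, the force, the opening and the grip force at its end, in the units of the state.
- state(): the state, without advancing time (a new reading comes with each control period).
- grab_frame(name): name is "scene" or "top" or "wrist"; returns the picture (480x640x3 uint8, blue, green, red); there is no depth.
- camera_params(name): a dict with "camera_matrix" (3x3 intrinsics, pixels), "k1" (the pictures are not rectified: a ray, as slopes to the right and down, at radius r is drawn at 1 + k1 r^2 times it, then the intrinsics apply), "R" (3x3) and "t" (3): a world point X has camera coordinates R X + t; the wrist camera has in their place "mount" (4x4, takes a point from camera to tool coordinates, whose origin is the TCP and whose axes are the flange's). Camera axes: x right, y down, z forward; pixel columns grow to the right and rows downward; lengths in mm; the calibration is good to about 2 mm. A picture is of the moment at which its call begins: read the wrist's pose just before it. camera_params takes no time and is no camera call.
- job_done(): hands the job in; it is judged then, once.
The state is a dict: "time_s": time; "qpos": joint angles; "qvel": joint speeds; "effort": joint torques, N m; "ee_pos": TCP position; "ee_rot": TCP orientation; "force": force on the tool from outside, world axes, zero at the start; "torque": the same for the moment, N m; "gripper_width": finger opening in mm; "gripper_force": force on a finger pad.
Only numpy, scipy, OpenCV 4.12 (cv2) and the standard library are available. Lean on these libraries where they do the work, as an engineer would, in place of code of your own. Each camera call takes 0.05 s, during which the arm holds its last target. There are 200 camera calls.

TASK

The watch job is finished, so clear the bench. Lay the three tools on the mat away flat in the wooden tool tray: the tweezers and the pin vice each in the empty comb bay right beside the other one of its kind (leave those lying in their bays), and the brush in the long slot that runs across the tray's near end. Set the bare movement down flat in the middle of the wooden disc and stand the empty glass cloche, the one out on the open bench, over it, centred on the disc.

Things in the scene. Friction and masses are not known exactly. Their poses are not given: they have to be found in the camera images.
- tweezers: Plain steel tweezers lying loose on the green mat (mat top 2 mm above the bench), tapering to points: 120 long, 9 wide, 8 high. Origin: middle of its length, on its underside; its own y runs along its length, z up. Weight evenly spread; take them across the middle.
- pin_vice: Turned steel pin vice with a blue sleeve, lying loose on the mat: 122 long, 9 to 10 wide, 9 high. Origin: middle of its length, on its underside; its own y runs along its length, z up. Its weight lies about 12 mm from the origin towards -y; take it there or at the middle.
- brush: Flat cleaning brush with brown wooden handle and pale bristles, lying loose on the mat: 116 long, 8 to 10 wide, 8 high. Origin: middle of its length, on its underside; its own y runs along its length, z up. Bristles at +y; its weight lies about 10 mm from the origin towards -y; take it by the handle there.
- movement: Bare watch movement, a brass-coloured disc 26 across, lying on the mat; its solid body is 4 high (bridges on top to 6), so take it by its edge with the fingertips close to the mat. Origin: centre of its underside, z up.
- cloche: Glass dust cloche (bell), empty, standing by itself on the bare bench between mat and tool tray (not the one on a teal tray at the back): 79 across outside, about 74 inside, 80 high, open below. A round knob 17 across stands on its axis from 53 to 79 above its rim; lift it by that. Origin: centre of the open underside, z up.
- wood_disc: Round slice of a branch, 110 across, 14 high, flat top, lying loose on the bench: the stand for movement and cloche. Origin: centre of its underside, top at z = 14.
- tool_tray: Fixed wooden tray 265 (x, away from the robot) x 225 x 22 high, on the bench, origin centre of underside. Floors of its hollows z = 11. Comb well x -90..62, walls to z = 22; dividers 8 wide to z = 18; six bays 25 wide along x at y = +-16.5, +-49.5, +-82.5. Brush slot x -119..-94, y -89..89, walls to z = 22. Fingers will not fit in beside a tool: open just above the walls, it drops a few mm. Pocket at the back: leave.
- stored_tweezers: Steel tweezers like the loose ones (126 long, 9 wide, 8 high) already in the tray's comb, along the tray's x, in the bay at y = +49.5 or y = -49.5; the bays on either side of it are empty. Origin: middle of its length, on its underside; its own y runs along its length, z up.
- stored_pin_vice: Pin vice like the loose one (122 long, 9 high) already in the comb, along the tray's x, in the other of those two bays; the bays on either side of it are empty. Origin: middle of its length, on its underside; its own y runs along its length, z up.

How it is judged (in metres and radians):
At the end, for the whole second after the job is handed in: Tweezers and pin vice on the comb's floor, lengthwise (0.2 rad), in an empty bay next to their stored mates (moved under 20 mm); brush on the near slot's floor (50 mm of its middle); movement right side up within 15 mm, cloche upright within 12 mm of the disc's centre; all at rest (z of tweezers in the frame of tool_tray between 0.006 and 0.0155 m and x of tweezers in the frame of tool_tray between -0.06 and 0.035 m and angle between the y axis of each of tweezers, pin_vice and the x axis of tool_tray, either way round below 0.2 rad and ((y of stored_tweezers in the frame of tool_tray above 0 m and y of tweezers in the frame of tool_tray between 0.066 and 0.1 m) or (y of stored_tweezers in the frame of tool_tray above 0 m and y of tweezers in the frame of tool_tray between 0.001 and 0.033 m) or (y of stored_tweezers in the frame of tool_tray below 0 m and y of tweezers in the frame of tool_tray between -0.1 and -0.066 m) or (y of stored_tweezers in the frame of tool_tray below 0 m and y of tweezers in the frame of tool_tray between -0.033 and -0.001 m)) and z of pin_vice in the frame of tool_tray between 0.006 and 0.0155 m and x of pin_vice in the frame of tool_tray between -0.06 and 0.035 m and ((y of stored_pin_vice in the frame of tool_tray above 0 m and y of pin_vice in the frame of tool_tray between 0.066 and 0.1 m) or (y of stored_pin_vice in the frame of tool_tray above 0 m and y of pin_vice in the frame of tool_tray between 0.001 and 0.033 m) or (y of stored_pin_vice in the frame of tool_tray below 0 m and y of pin_vice in the frame of tool_tray between -0.1 and -0.066 m) or (y of stored_pin_vice in the frame of tool_tray below 0 m and y of pin_vice in the frame of tool_tray between -0.033 and -0.001 m)) and distance of each of stored_tweezers, stored_pin_vice from where it was at the start of the episode below 0.02 m and z of each of stored_tweezers, stored_pin_vice, brush in the frame of tool_tray below 0.0155 m and z of brush in the frame of tool_tray above 0.006 m and x of brush in the frame of tool_tray between -0.119 and -0.094 m and y of brush in the frame of tool_tray between -0.05 and 0.05 m and angle between the y axis of brush and the y axis of tool_tray, either way round below 0.2 rad and horizontal distance between movement and wood_disc below 0.015 m and angle between movement's own z axis and vertical below 0.15 rad and z of movement in the frame of wood_disc between 0.011 and 0.018 m and horizontal distance between cloche and wood_disc below 0.012 m and angle between each of cloche, wood_disc's own z axis and vertical below 0.06 rad and z of cloche in the frame of wood_disc between 0.011 and 0.018 m and horizontal distance between movement and cloche below 0.022 m and height (world z) of wood_disc below 0.006 m and linear speed of each of tweezers, pin_vice, brush, movement, cloche, wood_disc below 0.02 m/s); the robot touches nothing.
It fails at once if the glass cloche is tipped over (angle between cloche's own z axis and vertical above 0.6 rad).
It also fails if it takes over 144 s, if anything falls off the work surface, if the arm or the gripper's body presses on something with over 40 N, if the wrist force passes 120 N, or if a joint passes its speed limit or range.

## Working session

There is one attempt and no reset: what is moved stays moved. The work goes in short steps, Python scripts to look and compute and a tool call to move; the robot and the scene stay as the last step left them, time stands still between calls to the robot, and variables do not carry over. Pictures are saved under pics/ and viewed, at most 14 in all, crops included, and the job is handed in when it is done.

Besides the shell and the picture viewer there is one more tool, called after "Request:" as name(argument=value, ...), one argument or row to a line, values as JSON. step_arm: Moves the arm, as the interface text tells. Its arguments: {"type":"object","properties":{"plan":{"type":"array","items":{"type":"array","items":{"type":"array","items":{"type":"number"}}}},"newtons":{"type":"number"}},"required":["plan"]}

```bash
mkdir -p pics; python3 - <<'E'
from workcell import *
import cv2
for n in("top","scene"):
    cv2.imwrite(f"pics/{n}0.png",grab_frame(n)); p=camera_params(n);print(n,p)
print(camera_params("wrist"),nose_length if not callable(nose_length) else nose_length());print(state())
E
```

```text
top {'camera_matrix': array([[585.76366193,   0.        , 313.77077932],
       [  0.        , 585.76366193, 234.90425961],
       [  0.        ,   0.        ,   1.        ]]), 'k1': -0.08168265510529593, 'R': array([[ 0.01883497, -0.99976574,  0.01066323],
       [-0.9937542 , -0.01989286, -0.10980374],
       [ 0.10999014, -0.00852848, -0.99389609]]), 't': array([  62.5382154 ,  487.06132568, 1058.27626529])}
scene {'camera_matrix': array([[523.20271988,   0.        , 316.72786131],
       [  0.        , 523.20271988, 232.450011  ],
       [  0.        ,   0.        ,   1.        ]]), 'k1': -0.004493990626898786, 'R': array([[-0.78199731, -0.62323279,  0.00781618],
       [-0.476331  ,  0.58949143, -0.65238687],
       [ 0.40198132, -0.51388787, -0.75784582]]), 't': array([428.51869542, 235.81696016, 983.22985127])}
{'camera_matrix': array([[415.12876726,   0.        , 321.52116776],
       [  0.        , 415.12876726, 236.61011177],
       [  0.        ,   0.        ,   1.        ]]), 'k1': -0.0985267838041623, 'mount': array([[ 3.38336985e-05, -9.61145175e-01, -2.76043386e-01,
  
[... 264 characters left out ...]
00000000e+00]])} 22.0
{'time_s': 0.1, 'qpos': array([-7.70628920e+01,  1.83494025e+01,  8.96999828e+01, -1.60247720e-03,
        7.20431606e+01, -1.14677355e+00]), 'qvel': array([-0.09900043, -0.14092523, -0.28080477, -0.00298149,  0.09559038,
       -0.0740569 ]), 'effort': array([-3.33795570e-04, -4.13333380e+01, -2.32509488e+01,  7.28017744e-02,
        4.22045798e-02, -5.31316141e-05]), 'ee_pos': array([ 139.81308296, -557.31507928,  235.18619836]), 'ee_rot': array([-1.79907442e+02, -3.28867318e-04,  1.40843766e+01]), 'force': array([ 0.84391272, -0.93407971,  1.27365991]), 'torque': array([-0.01365813, -0.03717863, -0.03979635]), 'gripper_force': 0.0, 'gripper_width': 91.13510959137635}
```

View pics/top0.png

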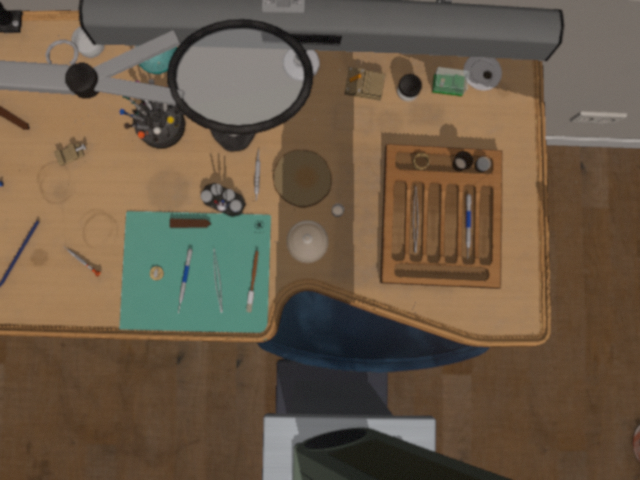

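View pics/scene0.png

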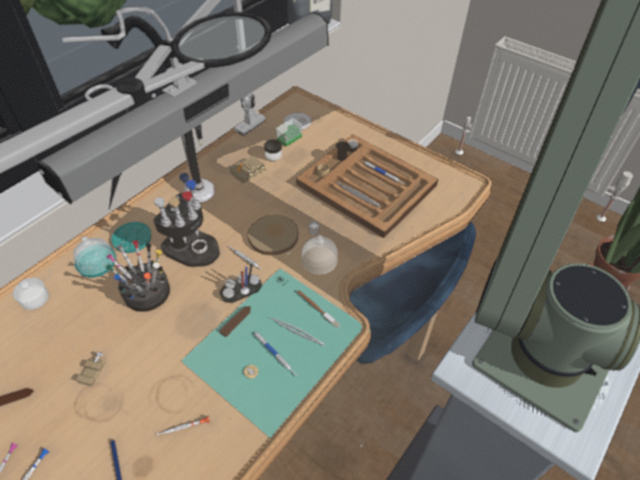

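The top view shows the brush (252,279), tweezers (218,281), pin vice (185,278) and movement (157,271) on the mat. The cloche is at (308,242), the disc at (302,178), and the tray is centred near (442,215) with stored tweezers at (416,220) and the stored pin vice at (468,220). The scene view agrees, and the lamp and magnifier overhang the bench behind the disc.

```bash
cat > h.py <<'E'
import numpy as np,cv2
from workcell import *
from scipy.spatial.transform import Rotation as Ro
def cam(n,st=None):
    p=camera_params(n)
    if n=="wrist":
        st=st or state(); T=np.eye(4);T[:3,:3]=Ro.from_euler('xyz',st['ee_rot'],degrees=True).as_matrix();T[:3,3]=st['ee_pos']
        W=np.linalg.inv(T@p['mount']);R,t=W[:3,:3],W[:3,3]
    else:R,t=p['R'],p['t']
    return p['camera_matrix'],np.array([p['k1'],0,0,0.]),R,t
def ray(c,uv):
    K,d,R,t=c
    u=cv2.undistortPoints(np.float64(uv).reshape(-1,1,2),K,d)[:,0]
    return -R.T@t, np.c_[u,np.ones(len(u))]@R
def onz(c,uv,z):
    o,d=ray(c,uv); return o+d*((z-o[2])/d[:,2])[:,None]
def proj(c,X):
    K,d,R,t=c
    return cv2.projectPoints(np.float64(X).reshape(-1,1,3),cv2.Rodrigues(R)[0],t,K,d)[0][:,0]
def tri(ca,ua,cb,ub):
    o1,d1=ray(ca,ua);o2,d2=ray(cb,ub);d1=d1[0];d2=d2[0]
    s=np.linalg.lstsq(np.c_[d1,-d2],o2-o1,rcond=None)[0]
    return (o1+s[0]*d1+o2+s[1]*d2)/2, np.linalg.norm(o1+s[0]*d1-o2-s[1]*d2)
E
python3 - <<'E'
from h import *
c=cam("top");s=cam("scene");np.set_printoptions(precision=1,suppress=True)
im=cv2.imread("pics/top0.png")
print("campos",-c[2].T@c[3])
for n,uv,z in [("pv",(185,278),6),("tw",(218,281),6),("br",(252,279),6),("mv",(157,271),5),("disc",(302,178),14),("dot",(338,210),0),("traycorners",(386,145),22)]:
    print(n,onz(c,uv,z))
print("cloche knob-ish",onz(c,(308,241),40))
hsv=cv2.cvtColor(im,cv2.COLOR_BGR2HSV)
mat=cv2.inRange(hsv,(70,60,60),(95,255,255));mat[:205]=0;mat[335:]=0;mat[:,:115]=0;mat[:,275:]=0
h=cv2.bitwise_not(mat);h[:214]=0;h[328:]=0;h[:,:126]=0;h[:,268:]=0
N,L,S,Cc=cv2.connectedComponentsWithStats(h)
for i in range(1,N):
    if S[i,4]>20:
        p=np.argwhere(L==i)[:,::-1].astype(float); W=onz(c,p,6)[:,:2];m=W.mean(0);v=np.linalg.eigh(np.cov((W-m).T))[1][:,1]
        q=(W-m)@v;w=(W-m)@[-v[1],v[0]];print(S[i],"c",m,"mid",m+v*(q.max()+q.min())/2,"ang",np.degrees(np.arctan2(v[1],v[0])),"len",np.ptp(q),"w",np.ptp(w))
a=cv2.resize(im[110:335,110:350],None,fx=2.5,fy=2.5,interpolation=cv2.INTER_CUBIC)
cv2.imwrite("pics/a.png",a)
b=cv2.resize(im[130:300,370:515],None,fx=3.5,fy=3.5,interpolation=cv2.INTER_CUBIC)
cv2.imwrite("pics/b.png",b)
# magnifier ring height: lens left/right extents in both views
print("mag",tri(c,(240,75),s,(222,40)), "ring near pt",tri(c,(240,132),s,(208,67)))
print("stand",onz(c,(222,198),60))
E
```

```text
campos [ 366.4   81.2 1104.6]
pv [[401.9 311.8   6. ]]
tw [[397.6 249.5   6. ]]
br [[402.7 185.9   6. ]]
mv [[413.9 365.6   5. ]]
disc [[595.1  96.2  14. ]]
dot [[537.4  26.4   0. ]]
traycorners [[660.9 -62.1  22. ]]
cloche knob-ish [[472.8  82.4  40. ]]
[243 214  25   2  30] c [525.4 180.7] mid [525.4 183.8] ang 89.73695683081688 len 45.541527097516365 w 2.0978893708061515
[169 218  42  10 399] c [506.8 309. ] mid [506.9 307.7] ang 90.8512629662721 len 78.30455404153673 w 17.502718422133974
[178 248  15  65 287] c [405.2 312.4] mid [398.4 313.5] ang 171.47836084509802 len 121.60695090192519 w 9.770505402167615
[246 250  13  63 340] c [395.8 185.3] mid [399.2 184.9] ang 173.6741572678524 len 116.95160066219896 w 12.970396817051984
[149 265  15  16 190] c [410.2 366.8] mid [410.2 366.8] ang -144.29370996640338 len 29.628895428818094 w 28.56437174374574
[214 265   9  48 145] c [382.2 248.3] mid [384.  248.6] ang -170.5275845774919 len 88.8279230380321 w 10.505076687062836
[265 304   3  24  29] c [332.1 156.3] mid [335.4 156.3] ang 179.58465504867564 len 42.6332972260313 w 3.71552606195298
mag (array([605.6, 158.7, 496.8]), np.float64(1.6864115076411084)) ring near pt (array([575.3, 180.3, 466.1]), np.float64(59.08665427510009))
stand [[545.8 239.4  60. ]]
```

View pics/a.png

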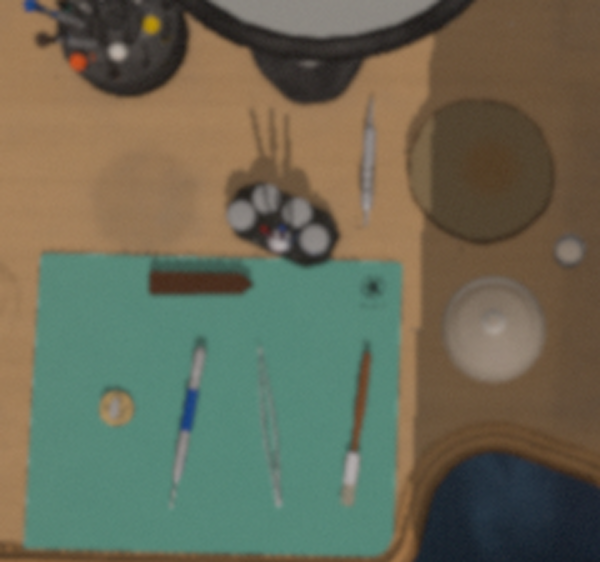

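View pics/b.png

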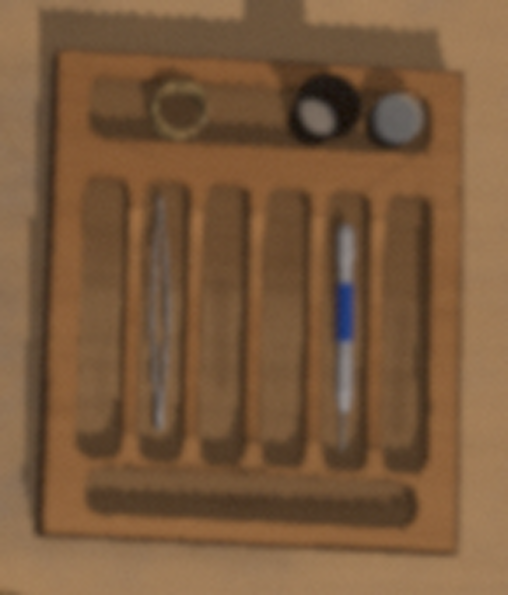

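Pixel-based positions are good enough to start, so I'm moving above the mat for a close look with the wrist camera.

Request:
step_arm(
  plan=[
    [[41.7,-26.4,0,0.12,1],[41.7,-26.4,0,0.12,1],[41.7,-26.4,0,0.12,1],[41.7,-26.4,0,0.12,1],[41.7,-26.4,0,0.12,1],[41.7,-26.4,0,0.12,1],[41.7,-26.4,0,0.12,1],[41.7,-26.4,0,0.12,1],[49.5,-74,0,0.245,1],[49.5,-74,0,0.245,1],[49.5,-74,0,0.245,1],[49.5,-74,0,0.245,1],[49.5,-74,0,0.245,1],[49.5,-74,0,0.245,1],[49.5,-74,0,0.245,1],[49.5,-74,0,0.245,1],[49.5,-74,0,0.245,1],[49.5,-74,0,0.245,1],[49.5,-74,0,0.245,1]],
  ],
)

```text
time_s: 2.48
ee_pos: [440.0, 279.3, 235.8]
ee_rot: [180.0, 0.0, -0.0]
force: [0.3, 0.5, -1.1]
gripper_width: 91.2
gripper_force: 0.0
```

```bash
python3 - <<'E'
from h import *
np.set_printoptions(precision=1,suppress=True)
st=state();im=grab_frame("wrist");cv2.imwrite("pics/w1.png",im);c=cam("wrist",st)
np.save("w1.npy",np.r_[st['ee_pos'],st['ee_rot']])
print(st['ee_pos'],st['ee_rot'],st['time_s'])
hsv=cv2.cvtColor(im,cv2.COLOR_BGR2HSV)
mat=cv2.inRange(hsv,(70,60,40),(98,255,255))
big=cv2.morphologyEx(mat,cv2.MORPH_CLOSE,np.ones((41,41)));big=cv2.erode(big,np.ones((9,9)))
h=cv2.bitwise_and(cv2.bitwise_not(mat),big)
N,L,S,_=cv2.connectedComponentsWithStats(h)
for i in range(1,N):
    if S[i,4]>150:
        p=np.argwhere(L==i)[:,::-1].astype(float); W=onz(c,p,5)[:,:2];m=W.mean(0);v=np.linalg.eigh(np.cov((W-m).T))[1][:,1]
        q=(W-m)@v;w=(W-m)@[-v[1],v[0]];print(S[i],"c",m,"mid",m+v*(q.max()+q.min())/2,"ang",np.degrees(np.arctan2(v[1],v[0])),"len",np.ptp(q),"w",np.ptp(w))
E
```

```text
[440.  279.3 235.8] [180.   0.  -0.] 2.475
[ 245  124   90   21 1686] c [504.  311.8] mid [504.  309.2] ang 90.66035400734006 len 79.6339237150155 w 18.14191309780368
[277 187  21 122 923] c [404.5 314.3] mid [394.4 315.8] ang 171.57301097869572 len 123.89669124377373 w 9.19343760135041
[341 187  20 119 411] c [394.6 252.5] mid [395.9 252.7] ang -171.0179451983107 len 120.9479212741117 w 9.535564118948233
[ 403  189   30  114 1029] c [395.  186.9] mid [396.5 186.7] ang 173.38556590863675 len 115.73256362324952 w 11.940060796882245
[215 223  28  27 594] c [408.2 369.3] mid [408.2 369.3] ang 147.71721360609064 len 27.014076311415728 w 26.685339734474695
[184 263  34  17 394] c [370.8 397.1] mid [370.1 400.4] ang 102.07520502997419 len 35.20910810477418 w 18.4280465755875
[425 263  20  18 306] c [371.  168.6] mid [371.  168.4] ang 81.55736253923698 len 20.977835057322636 w 19.18844602228824
[  0 476 116   4 360] c [ 84.5 634.1] mid [ 85.6 624.6] ang 96.89506356691281 len 175.01241942680605 w 8.143048172628788
```

View pics/w1.png

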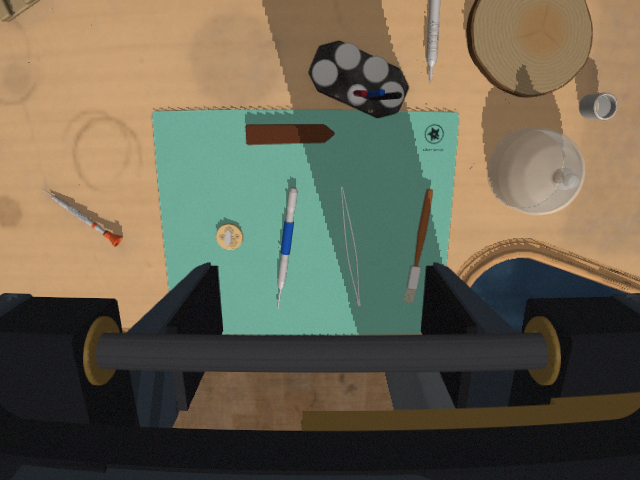

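The wrist view shows the tools clearly: pin vice at (287,245), tweezers at (350,247), brush at (420,245) and movement at (229,237). The knobbed cloche is at (537,170) with a small metal cup beside it at (598,105), and the disc is at (530,40). I'm picking up the tweezers first.

Request:
step_arm(
  plan=[
    [[-4.4,2.7,6,-0.157,0.4],[-4.4,2.7,12,-0.157,0.4],[-4.4,2.7,16,-0.157,0.4],[-4.4,2.7,18,-0.157,0.4],[-4.4,2.7,19.5,-0.157,0.4],[-4.4,2.7,20.5,-0.157,0.4],[-4.4,2.7,21.05,-0.157,0.4],[-4.4,2.7,21.05,-0.157,0.4],[-4.4,2.7,21.05,-0.157,0.0],[-4.4,2.7,21.05,-0.157,0.0],[-4.4,2.7,21.05,-0.157,0.0],[-4.4,2.7,21.05,-0.157,0.0],[-4.4,2.7,21.05,-0.157,0.0],[-4.4,2.7,21.05,-0.157,0.0],[-4.4,2.7,20,-0.157,0.0],[-4.4,2.7,16,-0.157,0.0],[-4.4,2.7,11,-0.157,0.0],[-4.4,2.7,6,-0.157,0.0]],
  ],
  newtons=15,
)

```text
time_s: 4.78
ee_pos: [395.7, 253.2, 177.8]
ee_rot: [180.0, 0.0, 9.0]
force: [1.6, 0.9, 0.4]
gripper_width: 8.8
gripper_force: 15.0
```

Request:
step_arm(
  plan=[
    [[1.7,43.3,-5.8,0.157,0],[1.7,43.3,-5.8,0.157,0],[1.7,43.3,-5.8,0.157,0],[1.7,43.3,-5.8,0.157,0],[1.7,43.3,-5.8,0.157,0],[1.7,43.3,-5.8,0.157,0],[1.7,43.3,-5.8,0.157,0],[1.7,43.3,-5.8,0.157,0],[1.7,43.3,-5.8,0.157,0],[1.7,43.3,-5.8,0.157,0]],
  ],
)

```text
time_s: 6.02
ee_pos: [480.4, -170.0, 233.9]
ee_rot: [-180.0, 0.0, 0.1]
force: [0.4, -0.2, 0.9]
gripper_width: 8.3
gripper_force: 15.0
```

```bash
python3 - <<'E'
from h import *
np.set_printoptions(precision=1,suppress=True)
st=state();im=grab_frame("wrist");cv2.imwrite("pics/w2.png",im);c=cam("wrist",st)
np.save("w2.npy",np.r_[st['ee_pos'],st['ee_rot']])
print(st['ee_pos'],st['ee_rot'],st['time_s'])
t=cam("top")
P=onz(t,[(387.1,144.3),(502.3,150),(500.6,287.7),(381.4,282.9)],22);print(P,P.mean(0))
E
```

```text
[ 480.4 -170.   233.9] [-180.     0.     0.1] 6.025
[[ 662.3  -64.2   22. ]
 [ 657.2 -286.3   22. ]
 [ 394.2 -278.2   22. ]
 [ 399.5  -54.7   22. ]] [ 528.3 -170.8   22. ]
```

View pics/w2.png

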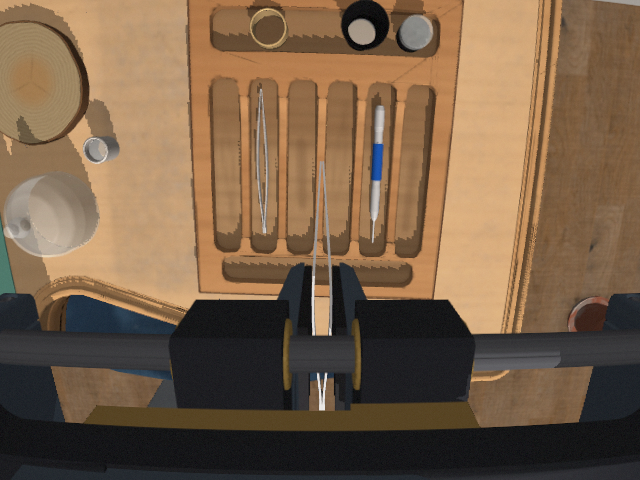

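The tray is clear: stored tweezers at (262,165), stored pin vice at (377,165), brush slot from (222,270) to (412,274), and near corners at (199,293) and (434,298).

```bash
python3 - <<'E'
from h import *
np.set_printoptions(precision=1,suppress=True)
p=np.load("w2.npy");c=cam("wrist",dict(ee_pos=p[:3],ee_rot=p[3:]))
im=cv2.imread("pics/w2.png")
for n,uv,z in [("slot ends",[(222,270),(412,274)],20),("slot up/low edges",[(235,257),(235,282),(400,261),(400,286)],22),("near corners",[(199,293),(434,298)],22),("left/right edges row165",[(195,165),(447,165)],22),("bay top/bot well",[(227,79),(227,256),(415,85),(415,257)],22),("st tw",[(262,85),(264,235)],15),("st pv",[(380,105),(373,240)],15)]:
    print(n,onz(c,uv,z)[:,:2].tolist() and onz(c,uv,z)[:,:2])
# brightness profile across bays at several rows
g=im.astype(int).sum(2)
for r in(120,165,210): print(r,g[r-1:r+2,185:455:3].mean(0).astype(int))
b=cv2.resize(im[60:305,180:460],None,fx=2.5,fy=2.4,interpolation=cv2.INTER_CUBIC);cv2.imwrite("pics/w2b.png",b)
E
```

```text
slot ends [[ 420.1  -75.1]
 [ 416.7 -253.7]]
slot up/low edges [[ 433.8  -88.6]
 [ 408.9  -87.2]
 [ 430.3 -241.2]
 [ 405.3 -242.6]]
near corners [[ 397.3  -51.8]
 [ 392.8 -276.1]]
left/right edges row165 [[ 518.4  -57.8]
 [ 519.  -277.9]]
bay top/bot well [[ 589.8  -89.5]
 [ 434.7  -81.2]
 [ 585.4 -246.1]
 [ 434.2 -254.9]]
st tw [[ 585.2 -117.7]
 [ 453.  -115.3]]
st pv [[ 568.9 -218.2]
 [ 448.4 -216.2]]
120 [473 415 223 398 399 400 402 400 368 218 321 331 328 321 321 318 320 322
 234 409 416 339 277 323 339 314 483 324 317 326 322 219 416 420 331 324
 326 321 324 321 320 323 325 319 221 422 426 288 326 327 328 324 317 307
 313 325 215 251 428 439 303 327 272 248 498 593 520 327 326 193 314 438
 444 314 314 320 314 317 318 317 248 203 159 370 412 407 409 408 410 268]
165 [477 480 429 417 412 414 414 414 417 211 371 393 384 380 385 385 371 395
 316 377 385 349 293 397 506 372 381 539 367 393 330 251 388 392 238 393
 396 373 351 345 353 382 390 356 394 474 472 381 382 374 375 383 379 369
 380 377 174 399 406 281 374 345 226 229 279 274 360 365 202 338 409 407
 357 362 345 328 317 326 352 255 226 155 391 390 390 393 394 335 442 515]
210 [478 475 471 229 355 405 406 410 406 318 245 385 402 404 402 373 378 390
 393 326 379 379 250 398 394 418 317 378 398 397 392 265 385 390 243 387
 392 397 380 381 382 389 386 191 464 390 255 465 392 389 384 390 392 389
 384 181 390 393 340 381 387 379 422 578 559 382 365 177 372 397 380 372
 377 349 334 345 362 370 243 184 261 422 422 426 425 408 234 521 519 521]
```

View pics/w2b.png

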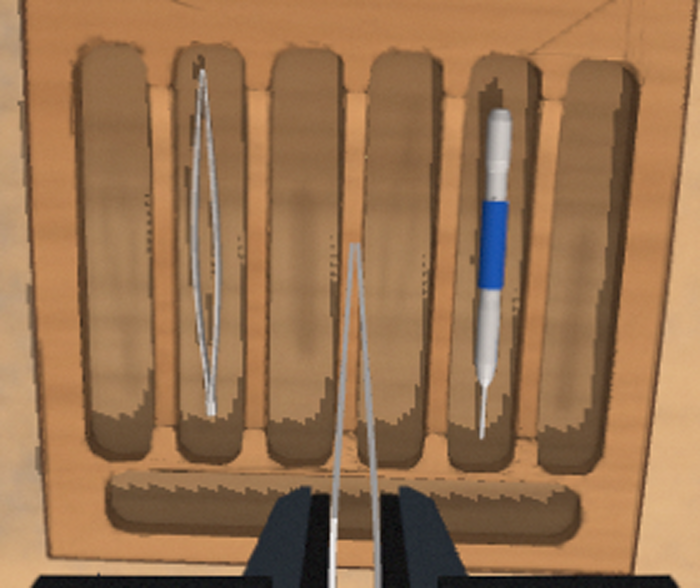

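Request:
step_arm(
  plan=[
    [[3.4,-2.0,5,0.026,0],[3.4,-2.0,10,0.026,0],[3.4,-2.0,15,0.026,0],[3.4,-2.0,17,0.026,0],[3.4,-2.0,17,0.026,0],[3.4,-2.0,17,0.026,0]],
  ],
)

```text
time_s: 6.82
ee_pos: [515.7, -151.1, 65.1]
ee_rot: [180.0, -0.1, -1.4]
force: [-0.3, -1.5, -0.6]
gripper_width: 8.5
gripper_force: 15.0
```

Request:
step_arm(
  plan=[
    [[0,0,1.2,0,0],[0,0,2.0,0,0],[0,0,2.25,0,0],[0,0,2.25,0,0],[0,0,2.25,0,0],[0,0,2.25,0,0.15],[0,0,2.25,0,0.25],[0,0,2.25,0,0.25],[0,0,2.25,0,0.25],[0,0,0,0,0.25],[0,0,-5,0,0.3],[0,0,-10,0,0.4],[0,0,-15,0,0.4]],
  ],
)

```text
time_s: 8.45
ee_pos: [514.6, -151.4, 215.6]
ee_rot: [180.0, -0.0, -1.4]
force: [0.4, -0.6, -1.4]
gripper_width: 36.6
gripper_force: 0.0
```

```bash
python3 - <<'E'
from h import *
st=state();im=grab_frame("wrist");cv2.imwrite("pics/w3.png",im[0:330,100:540]);print(st['ee_pos'],st['ee_rot'],st['gripper_width'])
E
```

```text
[ 514.56720896 -151.42323039  215.57112956] [ 1.79993702e+02 -4.58186694e-03 -1.44736058e+00] 36.6082428011631
```

View pics/w3.png

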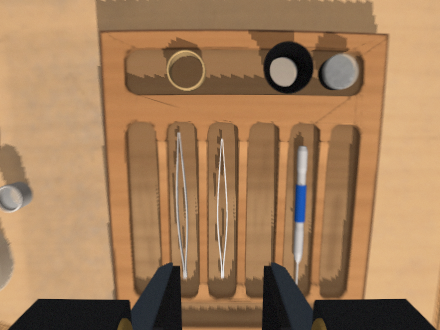

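The loose tweezers now lie at crop (222,205), in the empty bay right of the stored pair. Next is the pin vice.

Request:
step_arm(
  plan=[
    [[-12.6,-46.3,0,0.121,0.4],[-12.6,-46.3,0,0.121,0.4],[-12.6,-46.3,0,0.121,0.4],[-12.6,-46.3,0,0.121,0.4],[-12.6,-46.3,0,0.121,0.4],[-12.6,-46.3,0,0.121,0.4],[-12.6,-46.3,0,0.121,0.4],[-12.6,-46.3,0,0.121,0.4],[-12.6,-46.3,3,0.121,0.4],[-12.6,-46.3,9,0.121,0.4],[-12.6,-46.3,14,0.121,0.4],[-12.6,-46.3,16,0.121,0.4],[-12.6,-46.3,16.5,0.121,0.4],[-12.6,-46.3,16.5,0.121,0.4]],
  ],
)

```text
time_s: 10.25
ee_pos: [400.9, 314.8, 49.3]
ee_rot: [-180.0, -0.0, -8.4]
force: [1.0, -0.1, 0.4]
gripper_width: 36.5
gripper_force: 0.0
```

Request:
step_arm(
  plan=[
    [[0,0,1.2,0,0.4],[0,0,2.0,0,0.4],[0,0,2.3,0,0.4],[0,0,2.3,0,0.4],[0,0,2.3,0,0],[0,0,2.3,0,0],[0,0,2.3,0,0],[0,0,2.3,0,0],[0,0,2.3,0,0],[0,0,2.3,0,0],[0,0,1,0,0],[0,0,-4,0,0],[0,0,-9,0,0],[0,0,-13,0,0]],
  ],
  newtons=18,
)

```text
time_s: 12.0
ee_pos: [400.7, 314.7, 181.8]
ee_rot: [-179.9, -0.1, -8.4]
force: [0.6, 0.5, 0.5]
gripper_width: 9.3
gripper_force: 18.0
```

Request:
step_arm(
  plan=[
    [[19.05,47.6,0,-0.12,0],[19.05,47.6,0,-0.12,0],[19.05,47.6,0,-0.12,0],[19.05,47.6,0,-0.12,0],[19.05,47.6,0,-0.12,0],[19.05,47.6,0,-0.12,0],[19.05,47.6,0,-0.12,0],[19.05,47.6,0,-0.12,0],[19.05,47.6,0,-0.12,0],[19.05,47.6,5,-0.12,0],[19.05,47.6,9,-0.12,0],[19.05,47.6,11.5,-0.12,0],[19.05,47.6,11.7,-0.12,0],[19.05,47.6,11.7,-0.12,0],[19.05,47.6,11.7,-0.12,0]],
  ],
)

```text
time_s: 13.88
ee_pos: [520.6, -184.2, 63.5]
ee_rot: [179.9, -0.2, -1.5]
force: [0.9, -0.4, -0.6]
gripper_width: 9.1
gripper_force: 18.0
```

Request:
step_arm(
  plan=[
    [[0,0,1.2,0,0],[0,0,1.9,0,0],[0,0,2.1,0,0],[0,0,2.1,0,0],[0,0,2.1,0,0],[0,0,2.1,0,0.15],[0,0,2.1,0,0.25],[0,0,2.1,0,0.25],[0,0,2.1,0,0.25],[0,0,0,0,0.25],[0,0,-5,0,0.3],[0,0,-10,0,0.4],[0,0,-15,0,0.4]],
  ],
)

```text
time_s: 15.5
ee_pos: [519.4, -184.0, 213.6]
ee_rot: [180.0, -0.0, -1.5]
force: [1.0, -0.6, 0.5]
gripper_width: 36.3
gripper_force: 0.0
```

```bash
python3 - <<'E'
from h import *
st=state();im=grab_frame("wrist");cv2.imwrite("pics/w4.png",im[0:330,100:540]);print(st['ee_pos'],st['ee_rot'],st['gripper_width'])
E
```

```text
[ 519.40845591 -184.02929186  213.56202931] [ 1.79994086e+02 -3.23588968e-03 -1.50054605e+00] 36.28328228530771
```

View pics/w4.png

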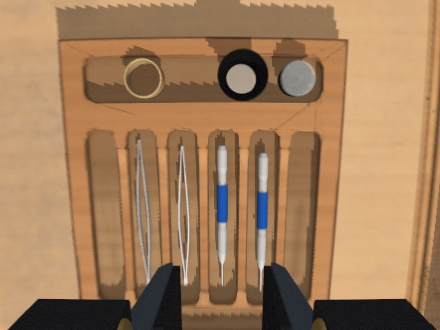

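Both pairs now lie in adjacent bays (loose pin vice at crop (222,205)). The brush is next.

Request:
step_arm(
  plan=[
    [[-12.3,-36.6,0,0.089,0.4],[-12.3,-36.6,0,0.089,0.4],[-12.3,-36.6,0,0.089,0.4],[-12.3,-36.6,0,0.089,0.4],[-12.3,-36.6,0,0.089,0.4],[-12.3,-36.6,0,0.089,0.4],[-12.3,-36.6,0,0.089,0.4],[-12.3,-36.6,5,0.089,0.4],[-12.3,-36.6,10,0.089,0.4],[-12.3,-36.6,15,0.089,0.4],[-12.3,-36.6,16.4,0.089,0.4],[-12.3,-36.6,16.4,0.089,0.4],[-12.3,-36.6,16.4,0.089,0.4]],
  ],
)

```text
time_s: 17.18
ee_pos: [407.2, 184.8, 48.6]
ee_rot: [-180.0, -0.1, -6.6]
force: [0.1, -0.3, -0.3]
gripper_width: 36.6
gripper_force: 0.0
```

Request:
step_arm(
  plan=[
    [[0,0,1.2,0,0.4],[0,0,2.0,0,0.4],[0,0,2.3,0,0.4],[0,0,2.3,0,0.4],[0,0,2.3,0,0],[0,0,2.3,0,0],[0,0,2.3,0,0],[0,0,2.3,0,0],[0,0,2.3,0,0],[0,0,2.3,0,0],[0,0,1,0,0],[0,0,-4,0,0],[0,0,-9,0,0],[0,0,-13,0,0]],
  ],
  newtons=18,
)

```text
time_s: 18.92
ee_pos: [406.5, 185.1, 180.9]
ee_rot: [-179.9, -0.1, -6.6]
force: [0.4, 0.1, -0.5]
gripper_width: 7.4
gripper_force: 18.0
```

Request:
step_arm(
  plan=[
    [[5.15,33.6,0,-1.66,0],[5.15,33.6,0,-1.66,0],[5.15,33.6,0,-1.66,0],[5.15,33.6,0,-1.66,0],[5.15,33.6,0,-1.66,0],[5.15,33.6,0,-1.66,0],[5.15,33.6,0,-1.66,0],[5.15,33.6,0,-1.66,0],[5.15,33.6,0,-1.66,0],[5.15,33.6,0,-1.66,0],[5.15,33.6,4,-1.66,0],[5.15,33.6,8,-1.66,0],[5.15,33.6,11,-1.66,0],[5.15,33.6,11.5,-1.66,0],[5.15,33.6,11.5,-1.66,0],[5.15,33.6,11.5,-1.66,0]],
  ],
)

```text
time_s: 20.92
ee_pos: [419.8, -155.1, 64.3]
ee_rot: [179.8, 0.1, 88.5]
force: [0.1, 0.3, 1.4]
gripper_width: 7.0
gripper_force: 18.0
```

```bash
python3 - <<'E'
from h import *
st=state();im=grab_frame("wrist");cv2.imwrite("pics/w5.png",im);print(st['ee_pos'],st['ee_rot'],st['gripper_width'])
E
```

```text
[ 419.83384358 -155.13849094   64.31907401] [1.79837904e+02 6.43590955e-02 8.85111530e+01] 7.01283440612595
```

View pics/w5.png

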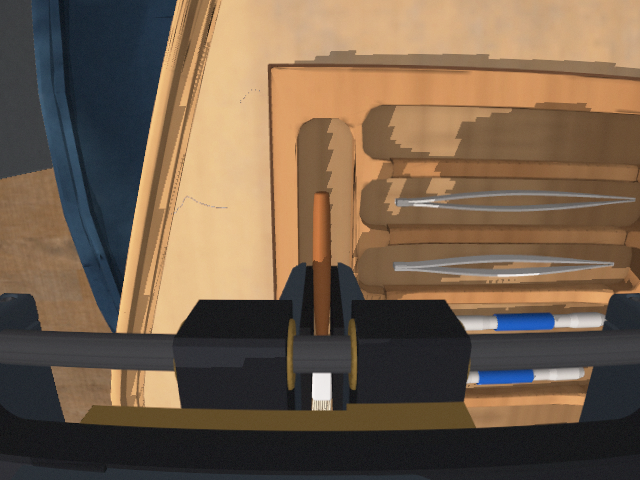

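The held brush's handle (321,200) lines up with the slot (298–355), so I can lower it and release.

Request:
step_arm(
  plan=[
    [[0,0.1,1.0,0,0],[0,0.1,1.7,0,0],[0,0.1,1.95,0,0],[0,0.1,1.95,0,0],[0,0.1,1.95,0,0],[0,0.1,1.95,0,0.15],[0,0.1,1.95,0,0.25],[0,0.1,1.95,0,0.25],[0,0.1,1.95,0,0.25],[0,0.1,0,0,0.25],[0,0.1,-5,0,0.3],[0,0.1,-10,0,0.4],[0,0.1,-15,0,0.4]],
  ],
)

```text
time_s: 22.6
ee_pos: [417.9, -154.4, 214.0]
ee_rot: [-179.8, -0.0, 88.5]
force: [1.7, -0.8, -1.3]
gripper_width: 36.4
gripper_force: 0.0
```

```bash
python3 - <<'E'
from h import *
np.set_printoptions(precision=1,suppress=True)
st=state();im=grab_frame("wrist");print(st['ee_pos'],st['ee_rot'],st['gripper_width'])
t=grab_frame("top")
cv2.imwrite("pics/w6.png",np.hstack([im[0:340,120:520],cv2.resize(t[140:300,375:510],(287,340))]))
# cloche/disc from w1
p=np.load("w1.npy");c=cam("wrist",dict(ee_pos=p[:3],ee_rot=p[3:]));w=cv2.imread("pics/w1.png");tc=cam("top");t0=cv2.imread("pics/top0.png")
# knob top ~z79 in wrist(564,176) and top (307.6,239)
print("knob",onz(c,(565,178),72),onz(tc,(110+492/2.5,110+322/2.5),72),tri(c,(565,178),tc,(110+492/2.5,110+322/2.5)))
print("disc w1 edges",onz(c,[(469,30),(592,30),(530,97)],14),"top disc edges",onz(tc,[(110+407/2.5,110+168/2.5),(110+553/2.5,110+168/2.5),(110+480/2.5,110+98/2.5),(110+480/2.5,110+242/2.5)],14))
p=np.load("w2.npy");c2=cam("wrist",dict(ee_pos=p[:3],ee_rot=p[3:]))
print("knob w2",onz(c2,(18,226),72),"tri",tri(c,(565,178),c2,(18,226)))
E
```

```text
[ 417.9 -154.4  214. ] [-179.8   -0.    88.5] 36.43796106218033
knob [[477.1  88.9  72. ]] [[473.5  84.6  72. ]] (array([475.2,  84.3,  63.9]), np.float64(1.7811572460416947))
disc w1 edges [[594.2 155.4  14. ]
 [600.6  43.3  14. ]
 [540.5  96.3  14. ]] top disc edges [[595.6 151.6  14. ]
 [597.9  40.9  14. ]
 [651.1  97.4  14. ]
 [539.9  95.   14. ]]
knob w2 [[478.8  81.1  72. ]] tri (array([476.8,  85.6,  66.4]), np.float64(0.9399333667514874))
```

View pics/w6.png

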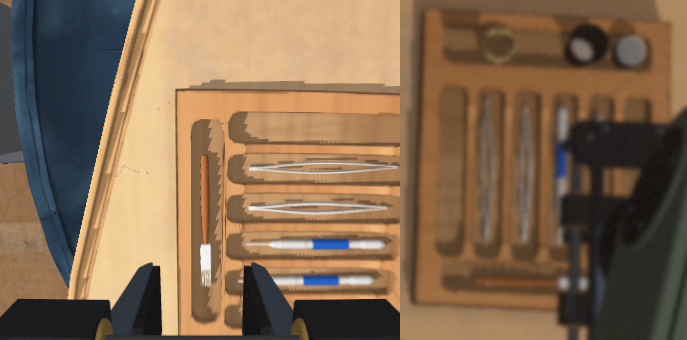

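The brush lies in the near slot at (205,220) in the left panel. I'm moving on to the movement, with the gripper turned so the camera sits on the near side.

Request:
step_arm(
  plan=[
    [[52.3,-2.4,0,-1.597,0.5],[52.3,-2.4,0,-1.597,0.5],[52.3,-2.4,0,-1.597,0.5],[52.3,-2.4,0,-1.597,0.5],[52.3,-2.4,0,-1.597,0.5],[52.3,-2.4,0,-1.597,0.5],[52.3,-2.4,0,-1.597,0.5],[52.3,-2.4,0,-1.597,0.5],[52.3,-2.4,0,-1.597,0.5],[52.3,-2.4,0,-1.597,0.5],[52.3,-2.4,3,-1.597,0.5],[52.3,-2.4,8,-1.597,0.5],[52.3,-2.4,13,-1.597,0.5],[52.3,-2.4,15,-1.597,0.5],[52.3,-2.4,15,-1.597,0.5],[52.3,-2.4,15,-1.597,0.5]],
  ],
)

```text
time_s: 24.7
ee_pos: [409.9, 368.1, 63.8]
ee_rot: [180.0, 0.0, 179.9]
force: [1.0, -0.9, 0.1]
gripper_width: 45.7
gripper_force: 0.0
```

```bash
python3 - <<'E'
from h import *
np.set_printoptions(precision=1,suppress=True)
st=state();im=grab_frame("wrist");c=cam("wrist",st);print(st['ee_pos'],st['ee_rot'],st['gripper_width'],st['time_s'])
hsv=cv2.cvtColor(im,cv2.COLOR_BGR2HSV)
m=cv2.inRange(hsv,(10,60,120),(35,255,255));m=cv2.morphologyEx(m,cv2.MORPH_CLOSE,np.ones((15,15)))
N,L,S,C=cv2.connectedComponentsWithStats(m)
for i in range(1,N):
    if S[i,4]>400: print(S[i],onz(c,C[i],6))
cv2.imwrite("pics/w7.png",im)
s=cam("scene");t=cam("top")
print("post base",onz(s,(200,190),0),"lamp right end",tri(t,(560,60),s,(330,40)),tri(t,(85,42),s,(55,185)))
E
```

```text
[409.9 368.1  63.8] [180.    0.  179.9] 45.725367564009474 24.7
[   82    23   558   309 61023] [[343.1 457.2   6. ]]
[ 297  245   48   47 1777] [[407.6 369.    6. ]]
[ 178  367  415   64 9563] [[502.5 424.2   6. ]]
post base [[831.9  97.6   0. ]] lamp right end (array([ 748.7, -305.7,  245.7]), np.float64(7.3256375289407165)) (array([735.6, 417.2, 311.6]), np.float64(19.784986506297656))
```

View pics/w7.png

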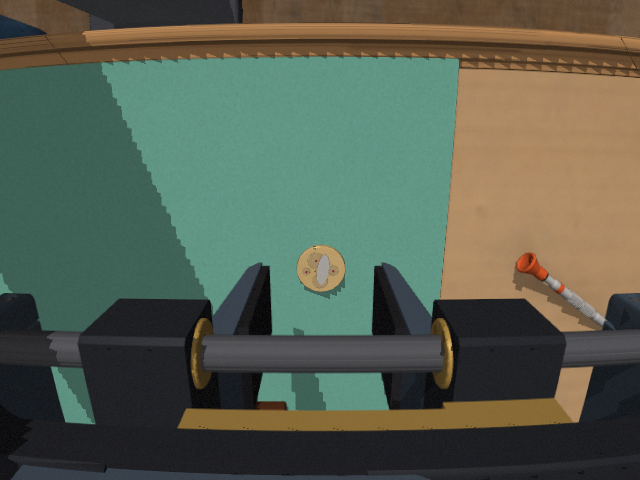

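The movement is centred between the open fingers at (321,269). I'm going down for it.

Request:
step_arm(
  plan=[
    [[0.2,0.1,2.0,0,0.5],[0.2,0.1,3.2,0,0.5],[0.2,0.1,3.7,0,0.5],[0.2,0.1,3.9,0,0.5],[0.2,0.1,3.9,0,0.5],[0.2,0.1,3.9,0,0.5],[0.2,0.1,3.9,0,0.5]],
  ],
  newtons=12,
)

```text
time_s: 25.62
ee_pos: [407.8, 370.0, 24.4]
ee_rot: [180.0, 0.1, -180.0]
force: [-0.5, 0.2, 4.1]
gripper_width: 45.7
gripper_force: 1.8
```

Request:
step_arm(
  plan=[
    [[0,0,-0.05,0,0.4],[0,0,-0.05,0,0],[0,0,-0.05,0,0],[0,0,-0.05,0,0],[0,0,-0.05,0,0],[0,0,-0.05,0,0],[0,0,-0.05,0,0],[0,0,-1,0,0],[0,0,-3,0,0],[0,0,-8,0,0],[0,0,-13,0,0],[0,0,-13,0,0]],
  ],
)

```text
time_s: 27.12
ee_pos: [409.3, 371.3, 158.5]
ee_rot: [179.7, 0.4, -180.0]
force: [-0.1, 0.7, -1.3]
gripper_width: 23.5
gripper_force: 12.0
```

```bash
python3 - <<'E'
from h import *
st=state();im=grab_frame("wrist");s=grab_frame("scene");print(st['ee_pos'],st['gripper_width'],st['force'])
a=cv2.resize(im[220:400,200:440],(560,420),interpolation=cv2.INTER_CUBIC);cv2.imwrite("pics/w8.png",a)
E
```

```text
[409.31307614 371.32740875 158.53408585] 23.500944371058548 [-0.09694067  0.73730571 -1.34466706]
```

View pics/w8.png

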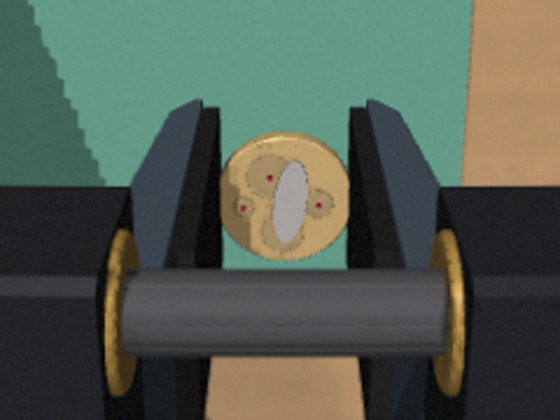

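The movement is held flat and centred between the pads, at about (285,195) in the crop. I'm carrying it to the disc on a path that stays clear of the tool stand.

Request:
step_arm(
  plan=[
    [[-4.2,-27.2,0,0,0],[-4.2,-27.2,0,0,0],[-4.2,-27.2,0,0,0],[-4.2,-27.2,0,0,0],[-4.2,-27.2,0,0,0],[-18.8,-27.2,0,0,0],[-18.8,-27.2,0,0,0],[-18.8,-27.2,0,0,0],[-18.8,-27.2,0,0,0],[-18.8,-27.2,4,0,0],[-18.8,-27.2,7,0,0],[-18.8,-27.2,8.5,0,0],[-18.8,-27.2,8.5,0,0],[-18.8,-27.2,8.5,0,0],[-18.8,-27.2,8.5,0,0]],
  ],
)

```text
time_s: 29.1
ee_pos: [596.2, 97.9, 70.2]
ee_rot: [180.0, 0.1, -180.0]
force: [-0.5, -0.3, 0.6]
gripper_width: 24.1
gripper_force: 12.0
```

```bash
python3 - <<'E'
from h import *
np.set_printoptions(precision=1,suppress=True)
st=state();im=grab_frame("wrist");c=cam("wrist",st);print(st['ee_pos'],st['ee_rot'],st['gripper_width'],st['time_s'])
np.save("w9.npy",np.r_[st['ee_pos'],st['ee_rot']]);cv2.imwrite("pics/w9.png",im)
E
```

```text
[596.2  97.9  70.2] [ 180.     0.1 -180. ] 24.073267057163402 29.1
```

View pics/w9.png

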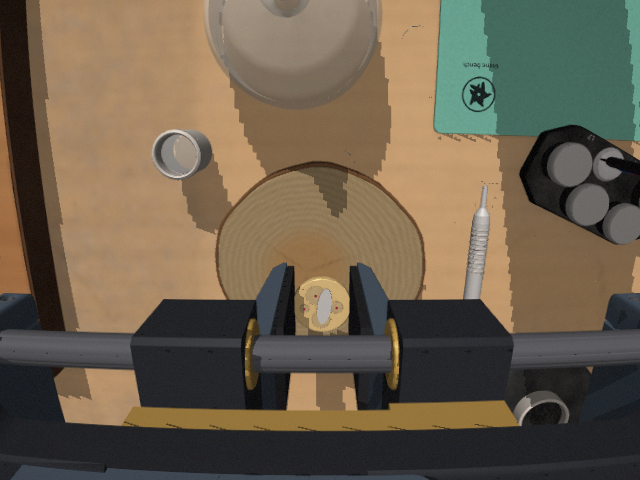

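The movement at (323,305) is over the disc, whose sides are at 217 and 425 and near edge at (320,162), so they're aligned to about 1–2 mm. Setting it down.

Request:
step_arm(
  plan=[
    [[0.1,0,1.5,0,0],[0.1,0,2.6,0,0],[0.1,0,3.1,0,0],[0.1,0,3.25,0,0],[0.1,0,3.25,0,0],[0.1,0,3.25,0,0],[0.1,0,3.25,0,0]],
  ],
)

```text
time_s: 30.02
ee_pos: [594.7, 97.8, 36.6]
ee_rot: [180.0, 0.0, -180.0]
force: [-0.0, -0.4, -0.4]
gripper_width: 23.8
gripper_force: 12.0
```

Request:
step_arm(
  plan=[
    [[0,0,0.03,0,0.3],[0,0,0.03,0,0.45],[0,0,0.03,0,0.5],[0,0,0.03,0,0.5],[0,0,-1,0,0.5],[0,0,-4,0,0.5],[0,0,-9,0,0.5],[0,0,-14,0,0.5],[6,-1.2,-14,0,0.5],[11.9,-1.2,-14,0,0.5],[11.9,-1.2,-14,0,0.5],[11.9,-1.2,-14,0,0.5],[11.9,-1.2,-14,0,0.5],[11.9,-1.2,-14,0,0.5]],
  ],
)

```text
time_s: 31.78
ee_pos: [476.6, 85.8, 176.4]
ee_rot: [-180.0, 0.0, -180.0]
force: [-0.7, -0.6, 0.1]
gripper_width: 45.4
gripper_force: 0.0
```

```bash
python3 - <<'E'
from h import *
np.set_printoptions(precision=1,suppress=True)
st=state();im=grab_frame("wrist");c=cam("wrist",st);print(st['ee_pos'],st['ee_rot'],st['gripper_width'],st['time_s'])
np.save("w10.npy",np.r_[st['ee_pos'],st['ee_rot']]);cv2.imwrite("pics/w10.png",im)
E
```

```text
[476.6  85.8 176.4] [-180.    0. -180.] 45.42604643821764 31.775
```

View pics/w10.png

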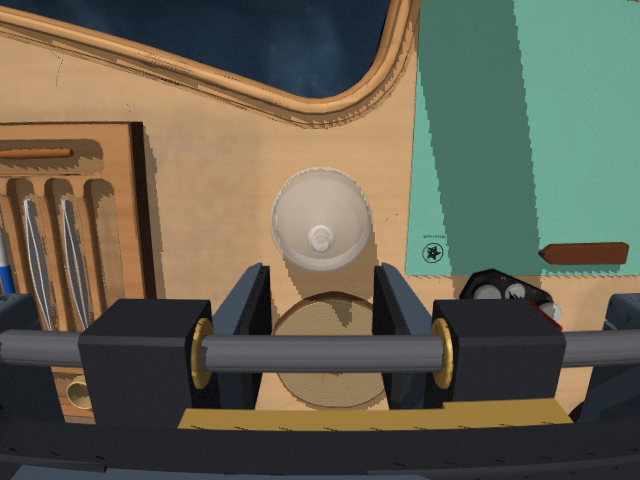

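The cloche knob is at (320,238) and its rim is centred at column 321. I'm gripping the knob with the fingertips just above the dome.

Request:
step_arm(
  plan=[
    [[0.2,-0.2,5,0,0.5],[0.2,-0.2,8,0,0.5],[0.2,-0.2,9.2,0,0.5],[0.2,-0.2,9.7,0,0.5],[0.2,-0.2,9.7,0,0.5],[0.2,-0.2,9.7,0,0.5],[0.2,-0.2,9.7,0,0.2],[0.2,-0.2,9.7,0,0.1],[0.2,-0.2,9.7,0,0],[0.2,-0.2,9.7,0,0],[0.2,-0.2,9.7,0,0],[0.2,-0.2,9.7,0,0],[0.2,-0.2,9.7,0,0]],
  ],
  newtons=20,
)

```text
time_s: 33.45
ee_pos: [473.6, 83.7, 79.6]
ee_rot: [-180.0, 0.0, -180.0]
force: [-0.2, 0.2, 2.5]
gripper_width: 16.2
gripper_force: 20.0
```

Request:
step_arm(
  plan=[
    [[0,0,-1,0,0],[0,0,-3,0,0],[0,0,-5.5,0,0],[0,0,-5.5,0,0],[-2,0.3,-5.5,0,0],[-5,0.6,-5.5,0,0],[-8,0.9,-5.5,0,0],[-11,1.2,-5.5,0,0],[-12.1,1.35,-5.5,0,0],[-12.1,1.35,-5.5,0,0],[-12.1,1.35,-5.5,0,0],[-12.1,1.35,-5.5,0,0]],
  ],
)

```text
time_s: 34.95
ee_pos: [593.5, 97.1, 134.5]
ee_rot: [-180.0, -0.0, -180.0]
force: [-0.7, -0.0, -0.0]
gripper_width: 16.6
gripper_force: 20.0
```

```bash
python3 - <<'E'
from h import *
np.set_printoptions(precision=1,suppress=True)
st=state();im=grab_frame("wrist");print(st['ee_pos'],st['ee_rot'],st['gripper_width'],st['time_s'],st['force'])
np.save("w11.npy",np.r_[st['ee_pos'],st['ee_rot']]);cv2.imwrite("pics/w11.png",im)
E
```

```text
[593.5  97.1 134.5] [-180.   -0. -180.] 16.581325465272897 34.95 [-0.7 -0.  -0. ]
```

View pics/w11.png

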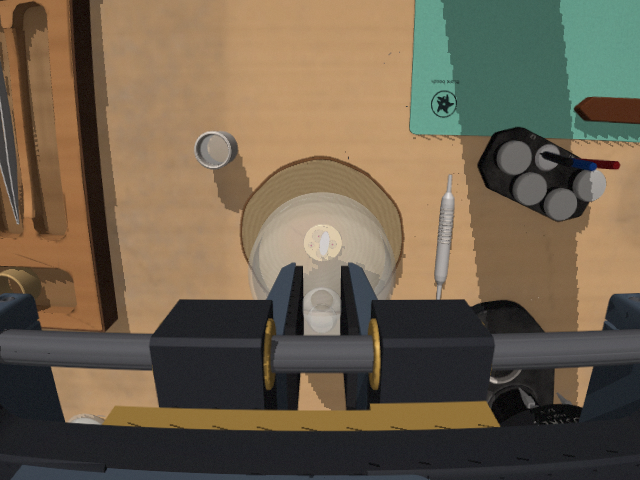

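Through the glass I see the movement at (323,243), the disc's near edge at (322,157) and the cloche rim at (322,193). All three centres agree to about 2 mm, so I can lower the cloche.

Request:
step_arm(
  plan=[
    [[0,0,1,0,0],[0,0,2,0,0],[0,0,3,0,0],[0,0,3.6,0,0],[0,0,3.9,0,0],[0,0,4.05,0,0],[0,0,4.05,0,0],[0,0,4.05,0,0],[0,0,4.05,0,0]],
  ],
)

```text
time_s: 36.12
ee_pos: [594.6, 97.2, 94.2]
ee_rot: [-180.0, 0.0, -180.0]
force: [0.8, 0.6, -0.8]
gripper_width: 16.4
gripper_force: 20.0
```

Request:
step_arm(
  plan=[
    [[0,0,0.04,0,0],[0,0,0.07,0,0],[0,0,0.07,0,0],[0,0,0.07,0,0.25],[0,0,0.07,0,0.3],[0,0,0.07,0,0.4],[0,0,0.07,0,0.45],[0,0,0.07,0,0.45],[0,0,-2,0,0.45],[0,0,-6,0,0.45],[0,0,-9,0,0.45],[3,0,-9,0,0.45],[8,0,-9,0,0.45],[13,0,-9,0,0.45],[13,0,-9,0,0.45],[13,0,-9,0,0.45],[13,0,-9,0,0.45],[13,0,-9,0,0.45]],
  ],
)

```text
time_s: 38.38
ee_pos: [465.4, 97.2, 183.8]
ee_rot: [-180.0, 0.0, 180.0]
force: [-0.7, 0.4, 0.2]
gripper_width: 40.8
gripper_force: 0.0
```

```bash
python3 - <<'E'
from h import *
st=state();im=grab_frame("wrist");s=grab_frame("scene");print(st['ee_pos'],st['gripper_width'],st['time_s'],st['force'])
a=cv2.resize(s[120:320,180:460],(560,400),interpolation=cv2.INTER_CUBIC)
cv2.imwrite("pics/w12.png",np.hstack([a,np.pad(im[200:480:1,230:440],((60,60),(0,0),(0,0)))]))
E
```

```text
[465.40377844  97.2326934  183.77480577] 40.75122138489233 38.375 [-0.65820895  0.42663642  0.20328757]
```

View pics/w12.png

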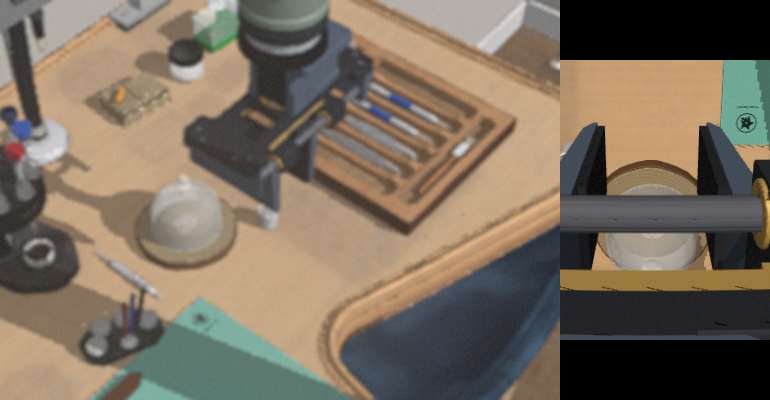

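The cloche stands upright and centred on the disc with the movement under it, at (185,220) in the left panel. The tools lie flat in the tray, and the gripper touches nothing.

```bash
python3 -c "
from workcell import *
print(job_done())"
```

```text
the job is handed in; nothing more can be done
None
```

I handed the job in at about 38 s with every item placed: tweezers, pin vice and brush are in the tray and the cloche stands over the movement on the disc; the hand-in gave no verdict, and I viewed 17 pictures, over the limit of 14.

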